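Close a tin of sweets on the lever press

TASK

Close the tin of sweets that waits on the sliding plate of the bench press: slide the plate fully in, pull the sprung lever down until the lid is pressed fully home, then ease the lever slowly back up to its rest - never let it fly back - before drawing the plate fully out again. Then lift the closed tin off and set it down gently, upright, on the floor of the steel tray with the finished tins, leaving those tins and everything else on the table where they stand.

Things in the scene. Friction and masses are not known exactly. Their poses are not given: they have to be found in the camera images.
- press: Green cast-iron bench press, fixed, 320 mm long, 120 wide. Origin on the table under the ram's axis; -x points out of its open front, roughly to the robot; the lever is on its -y side; z up. Overhanging head: 68 mm wide (and a spring drum on its +y side, out to y +66), x -37 to +115, z 140 to 206 mm; the ram comes out on top to z 255 mm. Keep the hand in front of the head.
- ram: The press's vertical ram; its origin is the middle of the underside of its round pressing pad, 54 mm across: 118 mm above the table with the lever at rest, straight above the nest when the plate is fully in. It goes down 25 mm per radian of lever, meets the raised lid after about 0.7 rad and has it home at about 1.0 rad.
- lever (a joint): Angle of the red-gripped lever, rad: 0 at rest (up, held there by a return spring), grows as its grip is pulled forward and down, hard stop at 1.2; with a tin under the pad it stops at about 1.0, lid home. Pulling takes 4 to 6 N on the grip at first, 8 to 10 N while the lid goes in; let go, the spring throws it back up fast.
- lever_pivot (a point): Point on the lever's horizontal turning axis (parallel to the press's y), at the middle of the grip's length: press x +35, y -140, z 172 mm.
- lever_grip (a point): Middle of the lever's red cross grip: a bar 24 mm thick, 104 mm long, parallel to the press's y, 190 mm from lever_pivot, carried at its inner (+y) end by a 14 mm arm. At rest it is 42 degrees above level in front of the pivot (press x -106, z 299 mm); at 1.0 rad 15 degrees below level (press x -148, z 122 mm). It can be pushed down from above with closed fingers.
- shuttle (a joint): Position of the aluminium sliding plate, m: 0 fully out (its start), 0.11 fully in (stop), when its nest is right under the ram. Slides along the press's +x with about 2.5 N of friction and stays where it is left.
- shuttle_knob (a point): Middle of the upright black knob at the front of the sliding plate: 24 mm across, from 20 mm below to 20 mm above this point (66 mm above the table), 112 mm in front of (press -x) the nest's middle. The plate's top is 30 mm below this point.
- nest (a point): Middle of the floor of the round nest in the sliding plate: 63 mm across, 4 mm deep, 32 mm above the table.
- tin: The tin to close, standing in the nest: 60 mm across, 60 mm tall to its rim, yellow with a red stripe, about 0.25 kg. Origin at the middle of its underside, z up.
- lid (a joint): How far the brass lid (55 mm across) has gone down into the tin's mouth, m: 0 at the start, loosely on, its top 8 mm above the tin's rim; 0.007 fully home, its top 1 mm above the rim. It takes about 22 N to push in and stays.
- tray: Low steel tray, fixed to the table, 240 mm (its x) by 270 mm (its y), walls 22 mm high and 4 mm thick, floor 4 mm thick. Origin under its middle. The finished tins stand in its +x half; the -x half is free.
- tin_a: A finished tin standing in the tray, 60 mm across, 61 mm tall; origin at the middle of its underside.
- tin_b: Another finished tin in the tray, the same.
- loaf_a: Brown sugar loaf, 115 x 52 x 36 mm, lying on the table; origin under its middle.
- loaf_b: Brown sugar loaf, the same.
- loaf_c: Brown sugar loaf, the same.
- bowl: Steel bowl of nuts, 130 mm across, 60 mm tall; origin under its middle.
- lids: Stack of four spare brass lids, 55 mm across, 23 mm tall; origin under its middle.
Not all that is in view belongs to the job. What is shaped like the tin but black or turquoise is not meant.

How it is judged:
On the way, in this order (a step that is already met when the one before it is completed fails the run):
1. the plate is fully in, with the tin in its nest under the ram (value of joint shuttle above 0.104 m and horizontal distance between tin and nest below 0.005 m and value of joint lid below 0.003 m), for 0.1 s.
2. the lever is pulled down and the ram has pressed the lid fully home (value of joint lever above 0.9 rad and value of joint lid above 0.006 m and contact force between ram and tin above 3 N and value of joint shuttle above 0.102 m), for 0.1 s.
3. the lever is back up at rest, the plate still in (value of joint lever below 0.05 rad and value of joint shuttle above 0.09 m), for 0.1 s.
4. the plate is drawn fully out, the tin still in its nest (value of joint shuttle below 0.01 m and horizontal distance between tin and nest below 0.006 m and z of tin in the frame of nest below 0.006 m), for 0.1 s.
At the end, for the whole second after the job is handed in: The closed tin (lid at least 6 of its 7 mm in) stands upright (within 3.5 degrees) and still on the tray's floor inside its walls, the lever is at rest (below 0.05 rad) and the plate is out (within 15 mm of fully out) (x of tin in the frame of tray between -0.09 and 0.09 m and y of tin in the frame of tray between -0.105 and 0.105 m and z of tin in the frame of tray below 0.008 m and angle between tin's own z axis and vertical below 0.06 rad and value of joint lid above 0.006 m and linear speed of tin below 0.02 m/s and angular speed of tin below 0.2 rad/s and value of joint lever below 0.05 rad and value of joint shuttle below 0.015 m); the robot touches nothing.
It fails at once if the lever flies back (faster than 2.5 rad/s, 0.48 m/s at the grip) (velocity of joint lever below -2.5 rad/s).
It fails at once if the tin is tipped by more than 35 degrees (angle between tin's own z axis and vertical above 0.61 rad).
It fails at once if the tin is dropped into the tray (more than about 10 mm) (x of tin in the frame of tray between -0.09 and 0.09 m and y of tin in the frame of tray between -0.105 and 0.105 m and linear speed of tin above 0.45 m/s and contact force between the fingers and tin below 0.3 N).
It fails at once if a finished tin is moved by more than 25 mm or tipped (distance of any of tin_a, tin_b from where it was at the start of the episode above 0.025 m or angle between any of tin_a, tin_b's own z axis and vertical above 0.35 rad).
It fails at once if a loaf, the bowl or the spare lids is moved by more than 25 mm (distance of any of loaf_a, loaf_b, loaf_c, bowl, lids from where it was at the start of the episode above 0.025 m).
It also fails if it takes over 72 s, if anything falls off the work surface, if the arm or the gripper's body presses on something with over 40 N, if the wrist force passes 120 N, or if a joint passes its speed limit or range.

ROBOT

A 6-joint arm with a two-finger parallel gripper is mounted at the origin on the work surface. World frame = base frame: x ahead of the robot, y to its left, z up, the work surface at z = 0. Lengths are in m, angles in rad, forces in N, time in s.
With the tool pointing down it reaches from about 0.375 to 0.975 m from the base axis. Payload 3.8 kg.
Tool frame: the origin (TCP) lies at the very end of the fingers, on their centre line; the grasp point (between the pads) lies 19 mm behind it; z points along the fingers, y is the line along which they close (so a half turn about z gives the same grasp; the last joint's range is limited). The gripper opens to 85 mm and grips with 20 to 120 N. Pads are 22 mm wide; open, the fingers measure 114 mm over their backs; the gripper's body (76 mm by 85 mm) begins 54 mm behind the grasp point. The pads swing forward as they close: fully open they stand 13 mm farther back than shut.
Start: joints at [-1.138, 0.264, 1.604, -0, 1.274, -0.037], TCP at [0.306, -0.602, 0.231] pointing down, gripper open.
Joint ranges: [-2.63, 2.63], [-0.94, 2.18], [0.31, 2.57], [-1.31, 4.45], [0, 2.66], [-2.55, 2.55]. Speed limits (rad/s): [2.57, 2.57, 3.14, 3.14, 3.14, 3.14].

INTERFACE

Orientations are given as a rotation vector (axis times angle).
In Python, from workcell import bot, vision gives the robot as it stands. The module is installed in compiled form; this text tells all that it offers.
- The arm moves only by the tool play_rows, never from a script. Its argument "moves" is a list that holds one entry, the list of rows, each a list of 7 numbers: the turn, a rotation vector about the tool's x, y, z as a fraction of full scale, then the shift along the tool's x, y, z as a fraction of full scale, then the finger opening in mm, from 0 to 85.4. In form: [[[ax, ay, az, x, y, z, jaw], ...]]. A call has 1 to 5 rows; each row shifts and turns the commanded pose from where the row before left it, along the tool's axes as they then stand; what a row does not reach is not made up. Full scale, the value 1, is 0.1 m for a shift and 0.5 rad for a turn. A row lasts 1/12 s, in which the tool goes at most 41.7 mm and 7.16 degrees, less where a joint would pass 70% of its speed; a pose out of reach is approached as far as the arm can. A call with a number of a shift or a turn outside -1 to 1 is refused whole. A call with a gripper value outside its range is refused whole. The fingers move at their own pace and stop on an object; "newtons" is the grip in N (left out, the last holds). Time passes only in rows, so rows that do not move let the fingers close. It gives the time, the measured TCP pose, the force, the opening and the grip force at its end, in the units of the state.
- bot.read_state(): the state, without advancing time (a new reading comes with each control period).
- vision.read_camera(name): name is "side" or "top" or "wrist"; returns a dict with "image" (384x512x3 uint8, red, green, blue), "depth" (384x512 float32, m along the optical axis (not along the pixel's ray), 0 where there is no reading), "K" (3x3 intrinsics, pixels), "R" (3x3) and "t" (3): a world point X has camera coordinates R X + t. Camera axes: x right, y down, z forward; pixel columns grow to the right and rows downward; lengths in m; the calibration is good to about 2 mm. A picture is of the moment at which its call begins.
- bot.finish_job(): hands the job in; it is judged then, once.
The state is a dict: "time": time; "q": joint angles; "joint_vel": joint speeds; "joint_torque": joint torques, N m; "tool_pos": TCP position; "tcp_rot": TCP orientation; "wrist_force": force on the tool from outside, world axes, zero at the start; "torque": the same for the moment, N m; "width": opening from 0.0 (shut) to 1.0 (fully open); "grip_force": force on a finger pad.
Only numpy, scipy, OpenCV 4.12 (cv2) and the standard library are available. Lean on these libraries where they do the work, as an engineer would, in place of code of your own. Each camera call takes 0.05 s, during which the arm holds its last target. There are 200 camera calls.

## Working session

There is one attempt and no reset: what is moved stays moved. The work goes in short steps, Python scripts to look and compute and a tool call to move; the robot and the scene stay as the last step left them, time stands still between calls to the robot, and variables do not carry over. Pictures are saved under pics/ and viewed, at most 10 in all, crops included, and the job is handed in when it is done.

Besides the shell and the picture viewer there is one more tool, called after ">>>" as name([rows], argument=value, ...), one row to a line, values as JSON. play_rows: Moves the arm, as the interface text tells. Its arguments: {"type":"object","properties":{"moves":{"type":"array","items":{"type":"array","items":{"type":"array","items":{"type":"number"}}}},"newtons":{"type":"number"}},"required":["moves"]}

```bash
mkdir -p pics; cat > h.py <<'E'
import numpy as np, cv2
from workcell import bot, vision
from scipy.spatial.transform import Rotation as Ro
def cloud(c):
    d=c["depth"]; v,u=np.mgrid[:384,:512]
    p=np.stack([(u-c["K"][0,2])/c["K"][0,0]*d,(v-c["K"][1,2])/c["K"][1,1]*d,d],-1)
    return (p-c["t"])@c["R"]
def proj(c,X):
    p=c["K"]@(c["R"]@np.asarray(X,float)+c["t"]); return p[:2]/p[2]
def ray(c,uv,z):
    o=-c["R"].T@c["t"]; d=c["R"].T@np.linalg.solve(c["K"],[uv[0],uv[1],1.]); return o+d*(z-o[2])/d[2]
def save(c,n): cv2.imwrite(n,c["image"][...,::-1])
E
python3 - <<'E'
from h import *
import pickle
D={}
for n in("top","side"):
    D[n]=c=vision.read_camera(n); print(n,-c["R"].T@c["t"],c["K"][0,0])
im=np.hstack([cv2.resize(D[n]["image"],(512,384)) for n in D])
for n in D: save(D[n],f"pics/{n}0.png")
pickle.dump(D,open("d0.pkl","wb"))
s=bot.read_state();print(s)
E
```

```text
top [ 0.44524296 -0.06626695  1.39415103] 361.8238636767411
side [0.53706573 0.67615035 1.07244732] 376.2043869272274
{'time': 0.1, 'q': array([-1.13790838e+00,  2.64733803e-01,  1.60526871e+00,  1.00914052e-05,
        1.27372727e+00, -3.69353932e-02]), 'joint_vel': array([-0.00093269, -0.00153517, -0.00362878,  0.0025688 , -0.00020199,
        0.0010683 ]), 'joint_torque': array([ 5.52040001e-04, -5.16703320e+01, -3.68591595e+01, -1.67152137e-05,
        6.34586424e-03,  2.76326068e-05]), 'tool_pos': array([ 0.30528418, -0.60124998,  0.23003193]), 'tcp_rot': array([-3.05326986e+00, -7.30735242e-01,  6.44984047e-04]), 'wrist_force': array([0.01991458, 0.0165511 , 0.51915389]), 'torque': array([-0.01067272, -0.00137843,  0.01457784]), 'grip_force': 0.0, 'width': 0.9995967662212942}
```

View pics/top0.png

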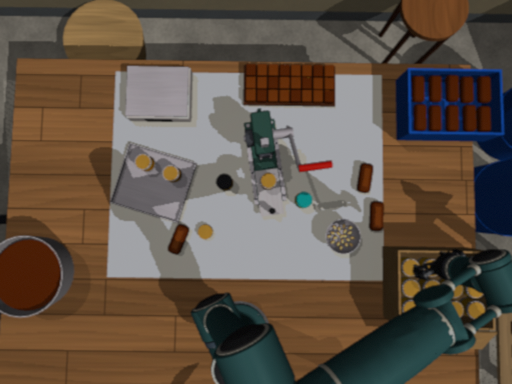

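View pics/side0.png

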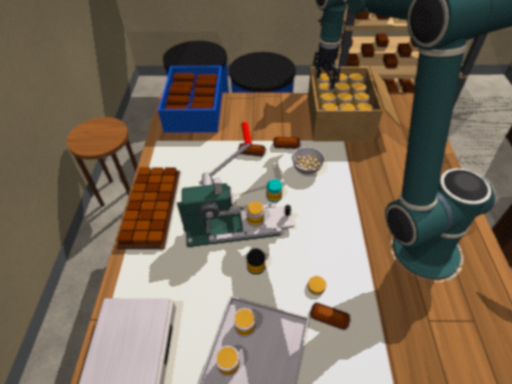

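The top view shows the press at (262,150), the tin on the plate at (268,181), the knob at (271,210) and the red grip at (315,166). The tray is at (154,182) with finished tins at (144,162) and (171,173). Decoys are black at (225,182) and turquoise at (303,200), and the spare lids are at (205,231). The tin that fits is the brass-lidded one at (268,181), because it stands on the plate.

```bash
python3 - <<'E'
from h import *
import pickle
D=pickle.load(open("d0.pkl","rb"))
for n,boxes in {"top":dict(tin=(256,170,282,192),ta=(133,150,156,172),tb=(160,163,184,183),lids=(195,222,215,240)),"side":dict(tin=(242,198,268,225),ta=(228,300,262,340))}.items():
    c=D[n];P=cloud(c);h=cv2.cvtColor(c["image"],cv2.COLOR_RGB2HSV)
    m=((h[...,0]>14)&(h[...,0]<28)&(h[...,1]>120)&(h[...,2]>110)).astype(np.uint8)
    for k,(a,b,e,f) in boxes.items():
        mm=np.zeros_like(m);mm[b:f,a:e]=m[b:f,a:e]
        v,u=np.nonzero(mm);p=P[v,u];z=np.percentile(p[:,2],90);q=p[abs(p[:,2]-z)<.006]
        cen=(q[:,:2].max(0)+q[:,:2].min(0))/2
        print(n,k,len(u),(u.mean(),v.mean()),z,q.mean(0),cen,np.ptp(q,axis=0))
    r=((h[...,0]<6)|(h[...,0]>174))&(h[...,1]>180)&(h[...,2]>120)
    if n=="top": r[:, :290]=0; r[:,345:]=0;r[190:]=0;r[:150]=0
    else: r[:,:235]=0;r[:,255:]=0;r[:115]=0;r[150:]=0
    p=P[r];p=p[p[:,2]>.2];print("grip",n,len(p),np.median(p,0),p.min(0),p.max(0))
    v,u=np.nonzero(r);print((u.min(),u.max(),v.min(),v.max()))
c=D["top"];P=cloud(c);h=c["image"].max(-1)
reg=np.zeros(h.shape,bool);reg[200:220,258:284]=1
k=reg&(P[...,2]>.075);print("knob",k.sum(),P[k].mean(0),P[k].min(0),P[k].max(0))
# head/ green
hh=cv2.cvtColor(c["image"],cv2.COLOR_RGB2HSV)
g=(hh[...,0]>70)&(hh[...,0]<95)&(hh[...,1]>60);g[:100]=0;g[180:]=0;g[:,:235]=0;g[:,290:]=0
hd=g&(P[...,2]>.19)&(P[...,2]<.215);v,u=np.nonzero(hd);print("head",cv2.minAreaRect(P[hd][:,:2].astype(np.float32)))
# tray walls
q=P[130:232,100:205].reshape(-1,3);q=q[(q[:,2]>.014)&(q[:,2]<.03)];print("tray",cv2.minAreaRect(q[:,:2].astype(np.float32)))
o=[]
for n,(a,b,e,f) in dict(im=(225,95,350,225)).items():
    cv2.imwrite("pics/crop1.png",cv2.resize(c["image"][b:f,a:e,::-1],None,fx=4.5,fy=4.5,interpolation=2))
E
```

```text
top tin 166 (np.float64(267.86746987951807), np.float64(180.03614457831324)) 0.10409122135133908 [ 0.56675189 -0.09855313  0.10143676] [ 0.56684841 -0.09940568] [0.05104747 0.05044068 0.00875612]
top ta 144 (np.float64(142.32638888888889), np.float64(161.33333333333334)) 0.06959133509329717 [0.63346017 0.36495737 0.06704494] [0.63293631 0.36491703] [0.04831927 0.04854314 0.01025982]
top tb 144 (np.float64(170.07638888888889), np.float64(172.86805555555554)) 0.06948222127717187 [0.59168397 0.2616711  0.06691966] [0.59325691 0.25954628] [0.04827717 0.0486138  0.01100385]
top lids 153 (np.float64(204.68627450980392), np.float64(231.32679738562092)) 0.027157429498263268 [0.37774837 0.1362068  0.0245024 ] [0.37625727 0.13548728] [0.04890554 0.04899004 0.010009  ]
grip top 181 [ 0.59116286 -0.23236479  0.3101923 ] [ 0.44524296 -0.28365842  0.30134121] [ 0.60440559 -0.06626695  1.39415103]
(np.int64(299), np.int64(331), np.int64(162), np.int64(170))
side tin 236 (np.float64(254.5635593220339), np.float64(211.6822033898305)) 0.10071083475697137 [ 0.56749624 -0.09785043  0.09878769] [ 0.56809323 -0.09836222] [0.04978244 0.05579968 0.00807226]
side ta 331 (np.float64(243.90936555891238), np.float64(320.2809667673716)) 0.06598609046300316 [0.5921561  0.26122099 0.06377876] [0.59194042 0.26096412] [0.05010669 0.05141095 0.00822613]
grip side 130 [ 0.59278375 -0.23112893  0.3078493 ] [ 0.57918318 -0.28605515  0.30060964] [ 0.60721976 -0.18416611  0.31225138]
(np.int64(242), np.int64(250), np.int64(122), np.int64(143))
knob 36 [ 0.45641292 -0.10838584  0.2308383 ] [ 0.44524296 -0.12295281  0.08003687] [ 0.46686553 -0.06626695  1.39415103]
head ((0.7176931500434875, -0.07396727800369263), (0.14281943440437317, 0.06790567189455032), 7.193747043609619)
tray ((0.5308259725570679, 0.29118743538856506), (0.38095492124557495, 0.27285560965538025), 74.09166717529297)
```

View pics/crop1.png

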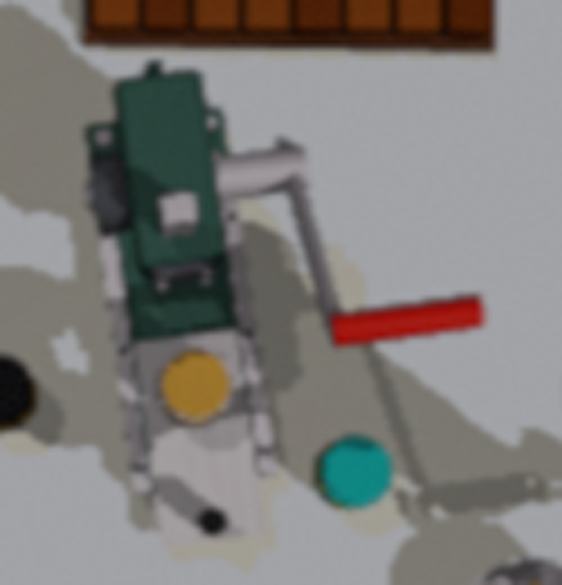

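The crop confirms the brass-lidded tin in the plate's nest at crop (196,385). The black knob is in front of it at (212,521) and the red bar runs (335,330) to (480,312). The turquoise tin at (355,470) is a decoy.

```bash
python3 - <<'E'
from h import *
import pickle
D=pickle.load(open("d0.pkl","rb"))
c=D["top"];P=cloud(c);s=D["side"]
b=c["image"].max(-1)<45; b[:203]=0;b[219:]=0;b[:,262:]&=True;b[:,:264]=0;b[:,282:]=0
v,u=np.nonzero(b);print("knob px",u.mean(),v.mean(),ray(c,(u.mean(),v.mean()),.084))
b=s["image"].max(-1)<45; b[:202]=0;b[222:]=0;b[:,:280]=0;b[:,296:]=0
v,u=np.nonzero(b);print("side knob px",u.mean(),v.mean(),len(u),ray(s,(u.mean(),v.mean()),.066))
print("tin ray",ray(c,(267.87,180.04),.1),"side",ray(s,(254.56,211.68),.098))
for px in [(299.4,168.3),(331.6,164.5)]: print("grip end",ray(c,px,.311))
print("turq",ray(c,(303,200),.066))
# tray: rim by colour: grey below brightness of the mat
h=cv2.cvtColor(c["image"],cv2.COLOR_RGB2HSV);Z=P[...,2]
q=P[135:226,105:202].reshape(-1,3);q=q[(q[:,2]>.018)&(q[:,2]<.027)&(q[:,0]>.45)];print("tray pts",len(q),q.min(0),q.max(0))
m=np.zeros((384,512),np.uint8);m[135:226,105:202]=((h[135:226,105:202,2]<165)&(h[135:226,105:202,2]>90)&(h[135:226,105:202,1]<60))
cs,_=cv2.findContours(m,0,2);k=max(cs,key=cv2.contourArea);r=cv2.minAreaRect(k);print(r);print([ray(c,x,.022).round(3) for x in cv2.boxPoints(r)])
E
```

```text
knob px 271.6 210.4 [ 0.45818893 -0.11405849  0.084     ]
side knob px 287.04761904761904 210.33333333333334 21 [ 0.45837026 -0.1134219   0.066     ]
tin ray [ 0.56668723 -0.09895098  0.1       ] side [ 0.56759    -0.08267545  0.098     ]
grip end [ 0.58365044 -0.18824496  0.311     ]
grip end [ 0.59646001 -0.28533036  0.311     ]
turq [ 0.49796669 -0.22962044  0.066     ]
tray pts 246 [0.45008323 0.17803758 0.01801918] [0.70991466 0.49904064 0.02687447]
((155.91604614257812, 181.93115234375), (91.39192199707031, 90.13224029541016), 2.4895529747009277)
[array([0.396, 0.499, 0.022]), array([0.74 , 0.499, 0.022]), array([0.729, 0.148, 0.022]), array([0.386, 0.154, 0.022])]
```

>>> play_rows([
  [[0, 0, 0.23, 0, 0, 0, 60], [0, 0, 0.23, 0, 0, 0, 60], [0, 0, 0.217, 0, 0, 0, 60], [0, 0, 0, 0.166, -0.356, 0, 60], [0, 0, 0, 0.166, -0.356, 0, 60]],
], newtons=40)

```text
time: 0.52
tool_pos: [0.3285, -0.5271, 0.2299]
tcp_rot: [-3.134, -0.201, 0.001]
wrist_force: [1.4, 0.2, -0.4]
width: 0.703
grip_force: 0.0
```

>>> play_rows([
  [[0, 0, 0, 0.166, -0.356, 0, 60], [0, 0, 0, 0.166, -0.356, 0, 60], [0, 0, 0, 0.166, -0.356, 0, 60], [0, 0, 0, 0.166, -0.356, 0, 60], [0, 0, 0, 0.166, -0.356, 0, 60]],
])

```text
time: 0.93
tool_pos: [0.388, -0.3375, 0.2307]
tcp_rot: [-3.134, -0.205, 0.001]
wrist_force: [0.8, 0.0, 0.7]
width: 0.702
grip_force: 0.0
```

>>> play_rows([
  [[0, 0, 0, 0.166, -0.356, 0, 60], [0, 0, 0, 0.166, -0.356, 0, 60], [0, 0, 0, 0.166, -0.356, 0, 60], [0, 0, 0, 0.166, -0.356, 0, 60], [0, 0, 0, 0, 0, 0, 60]],
])

```text
time: 1.35
tool_pos: [0.4363, -0.1837, 0.2309]
tcp_rot: [-3.131, -0.215, -0.001]
wrist_force: [0.1, 0.2, 0.0]
width: 0.701
grip_force: 0.0
```

>>> play_rows([
  [[0, 0, 0, 0.155, -0.33, 0, 60], [0, 0, 0, 0.155, -0.33, 0, 60], [0, 0, 0, 0, 0, 0.35, 60], [0, 0, 0, 0, 0, 0.25, 60], [0, 0, 0, 0, 0, 0, 60]],
])

```text
time: 1.77
tool_pos: [0.4533, -0.1184, 0.1657]
tcp_rot: [-3.131, -0.209, 0.015]
wrist_force: [-2.1, -0.5, -1.2]
width: 0.701
grip_force: 0.0
```

```bash
python3 - <<'E'
from h import *
c=vision.read_camera("wrist");save(c,"pics/w1.png")
s=bot.read_state();print(s["tool_pos"],s["tcp_rot"]); print(proj(c,[.458,-.114,.084]),proj(c,s["tool_pos"]))
E
```

```text
[ 0.45456285 -0.11925775  0.16812804] [-3.13214524 -0.20715287  0.01115462]
[250.63973271 186.99757479] [256.96733325 245.88481496]
```

View pics/w1.png

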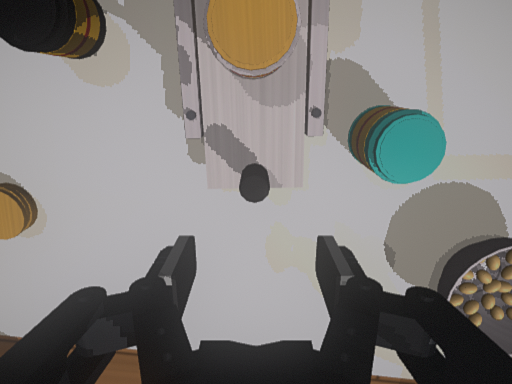

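The wrist view shows the knob at (255,183), centred between the fingers, with the turquoise tin well clear at (400,145).

>>> play_rows([
  [[0, 0, 0, 0.04, -0.02, 0.28, 60], [0, 0, 0, 0, 0, 0.28, 60], [0, 0, 0, 0, 0, 0.28, 60], [0, 0, 0, 0, 0, 0.28, 60], [0, 0, 0, 0, 0, 0, 60]],
])

```text
time: 2.23
tool_pos: [0.4577, -0.1175, 0.0558]
tcp_rot: [-3.132, -0.204, 0.012]
wrist_force: [-1.4, 0.9, -1.1]
width: 0.702
grip_force: 0.0
```

>>> play_rows([
  [[0, 0, 0, 0, 0, 0, 10], [0, 0, 0, 0, 0, 0, 10], [0, 0, 0, 0, 0, 0, 10], [0, 0, 0, 0, 0, 0, 10], [0, 0, 0, 0, 0, 0, 10]],
])

```text
time: 2.65
tool_pos: [0.4628, -0.1157, 0.0624]
tcp_rot: [-3.131, -0.202, -0.005]
wrist_force: [-1.8, 11.3, 6.2]
width: 0.268
grip_force: 39.0
```

>>> play_rows([
  [[0, 0, 0, 0.05, -0.02, 0, 10], [0, 0, 0, 0.1, 0, 0, 10], [0, 0, 0, 0.13, 0, 0, 10], [0, 0, 0, 0.13, 0, 0, 10], [0, 0, 0, 0.13, 0, 0, 10]],
])

```text
time: 3.07
tool_pos: [0.5156, -0.1076, 0.0623]
tcp_rot: [-3.133, -0.204, -0.002]
wrist_force: [-4.2, 5.3, 7.1]
width: 0.264
grip_force: 39.5
```

>>> play_rows([
  [[0, 0, 0, 0.13, 0, 0, 10], [0, 0, 0, 0.13, 0, 0, 10], [0, 0, 0, 0.1, 0, 0, 10], [0, 0, 0, 0.08, 0, 0, 10], [0, 0, 0, 0, 0, 0, 10]],
])

```text
time: 3.48
tool_pos: [0.5611, -0.1007, 0.0624]
tcp_rot: [-3.132, -0.204, -0.007]
wrist_force: [0.7, 9.5, 2.8]
width: 0.262
grip_force: 40.4
```

>>> play_rows([
  [[0, 0, 0, 0.08, -0.02, 0, 10], [0, 0, 0, 0.05, 0, 0, 10], [0, 0, 0, 0.02, 0, 0, 10], [0, 0, 0, 0, 0, 0, 10], [0, 0, 0, 0, 0, 0, 10]],
])

```text
time: 3.9
tool_pos: [0.5716, -0.099, 0.0623]
tcp_rot: [-3.134, -0.206, 0.004]
wrist_force: [-11.5, 1.6, 14.7]
width: 0.264
grip_force: 41.7
```

>>> play_rows([
  [[0, 0, 0, -0.02, 0, 0, 60], [0, 0, 0, 0, 0, 0, 60], [0, 0, 0, 0, 0, 0, 60], [0, 0, 0, 0, 0, 0, 60], [0, 0, 0, 0, 0, -0.2, 60]],
])

```text
time: 4.32
tool_pos: [0.5677, -0.0987, 0.0757]
tcp_rot: [-3.133, -0.206, 0.011]
wrist_force: [0.0, 0.3, -0.6]
width: 0.703
grip_force: 0.0
```

>>> play_rows([
  [[0, 0, 0, 0, 0, -0.25, 60], [0, 0, 0, -0.35, 0, -0.1, 60], [0, 0, 0, -0.3, 0, -0.2, 60], [0, 0, 0, 0, 0, -0.4, 0], [0, 0, 0, 0, 0, -0.4, 0]],
])

```text
time: 4.73
tool_pos: [0.5016, -0.1071, 0.2119]
tcp_rot: [-3.133, -0.205, 0.012]
wrist_force: [1.5, -0.9, 0.8]
width: 0.434
grip_force: 0.0
```

>>> play_rows([
  [[0, 0, 0, 0, 0, -0.4, 0], [0, 0, 0, 0, 0, -0.4, 0], [0, 0, 0, 0, 0, -0.4, 0], [0, 0, 0, 0, 0, -0.4, 0], [0, 0, 0, 0, 0, 0, 0]],
])

```text
time: 5.15
tool_pos: [0.5099, -0.1088, 0.385]
tcp_rot: [3.129, 0.206, 0.025]
wrist_force: [1.3, -0.4, 2.0]
width: -0.003
grip_force: 0.0
```

```bash
python3 - <<'E'
from h import *
c=vision.read_camera("top");save(c,"pics/top2.png");s=bot.read_state();print(s["tool_pos"],s["tcp_rot"],s["wrist_force"])
h=cv2.cvtColor(c["image"],cv2.COLOR_RGB2HSV)
r=((h[...,0]<6)|(h[...,0]>174))&(h[...,1]>180)&(h[...,2]>120);r[:,:290]=0;r[:,345:]=0;r[190:]=0;r[:150]=0
v,u=np.nonzero(r);print(len(u),ray(c,(u.mean(),v.mean()),.309))
# tray lines: print corners by eye
for n,px in dict(TL=(133,143),TR=(197,161),BR=(176,220),BL=(111,200)).items(): print(n,ray(c,px,.022))
cv2.imwrite("pics/tray.png",cv2.resize(c["image"][130:260,95:225,::-1],None,fx=4.4,fy=4.4,interpolation=2))
E
```

```text
[ 0.50894624 -0.10850524  0.38099161] [3.13089943 0.20587526 0.01790125] [ 0.35524513  0.36161378 -1.3300155 ]
102 [ 0.59540351 -0.25215394  0.309     ]
TL [0.70985704 0.4177385  0.022     ]
TR [0.64353216 0.17070227 0.022     ]
BR [0.41796822 0.2443099  0.022     ]
BL [0.49029603 0.49276591 0.022     ]
```

View pics/tray.png

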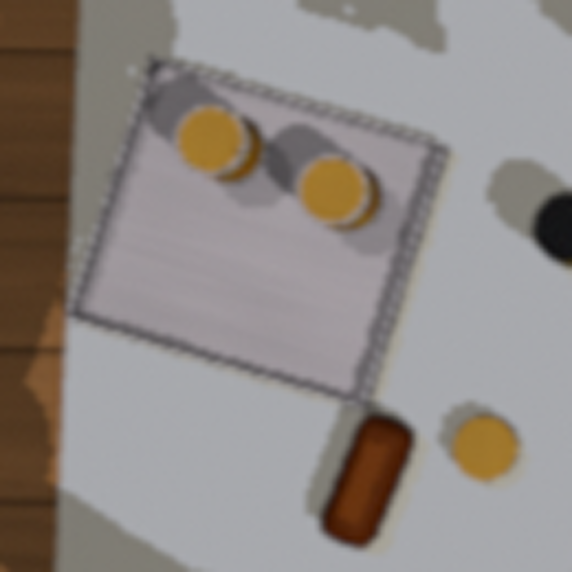

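The crop shows the tray with corners at about (155,60), (445,150), (370,400) and (78,315). The finished tins stand in the upper (+x) half and the lower half is free.

>>> play_rows([
  [[0, 0, 0, 0.162, 0.342, 0, 0], [0, 0, 0, 0.162, 0.342, 0, 0], [0, 0, 0, 0.162, 0.342, 0, 0], [0, 0, 0, 0.162, 0.342, 0, 0], [0, 0, 0, 0, 0, 0.3, 0]],
])

```text
time: 5.62
tool_pos: [0.5935, -0.2415, 0.3479]
tcp_rot: [3.128, 0.201, 0.014]
wrist_force: [1.2, 0.3, 0.6]
width: -0.002
grip_force: 0.0
```

>>> play_rows([
  [[0, 0, 0, 0, 0, 0.2, 0], [0, 0, 0, 0, 0, 0.08, 0], [0, 0, 0, 0, 0, 0, 0], [0, 0, 0, 0, 0, 0, 0]],
])

```text
time: 5.95
tool_pos: [0.5882, -0.2345, 0.3158]
tcp_rot: [-3.134, -0.206, 0.001]
wrist_force: [0.2, -0.6, 0.3]
width: -0.004
grip_force: 0.0
```

>>> play_rows([
  [[0, 0, 0, 0.02, 0, 0.05, 0], [0, 0, 0, -0.085, 0, 0.1, 0], [0, 0, 0, -0.078, 0, 0.108, 0], [0, 0, 0, -0.07, 0, 0.112, 0]],
])

```text
time: 6.28
tool_pos: [0.5677, -0.2383, 0.2828]
tcp_rot: [3.131, 0.207, 0.005]
wrist_force: [-5.2, -1.7, 8.0]
width: 0.004
grip_force: 3.8
```

>>> play_rows([
  [[0, 0, 0, -0.063, 0, 0.117, 0], [0, 0, 0, -0.054, 0, 0.122, 0], [0, 0, 0, -0.045, 0, 0.125, 0], [0, 0, 0, -0.037, 0, 0.128, 0], [0, 0, 0, -0.027, 0, 0.129, 0]],
])

```text
time: 6.7
tool_pos: [0.5451, -0.2413, 0.2199]
tcp_rot: [3.132, 0.207, 0.004]
wrist_force: [-2.8, -0.3, 5.4]
width: -0.001
grip_force: 2.7
```

>>> play_rows([
  [[0, 0, 0, -0.019, 0, 0.132, 0], [0, 0, 0, -0.009, 0, 0.132, 0], [0, 0, 0, 0, 0, 0.133, 0], [0, 0, 0, 0, 0, 0, 0]],
])

```text
time: 7.03
tool_pos: [0.5421, -0.2414, 0.1777]
tcp_rot: [3.133, 0.207, 0.001]
wrist_force: [-3.0, -0.9, 4.3]
width: 0.002
grip_force: 2.2
```

>>> play_rows([
  [[0, 0, 0, 0.009, 0, 0.132, 0], [0, 0, 0, 0.019, 0, 0.131, 0], [0, 0, 0, 0.02, 0, 0.098, 0], [0, 0, 0, 0.016, 0, 0.064, 0], [0, 0, 0, 0, 0, 0, 0]],
])

```text
time: 7.45
tool_pos: [0.5492, -0.241, 0.1365]
tcp_rot: [3.132, 0.207, 0.002]
wrist_force: [-3.2, -1.9, 4.6]
width: 0.002
grip_force: 2.3
```

>>> play_rows([
  [[0, 0, 0, 0.01, 0, 0.04, 0], [0, 0, 0, 0, 0, 0, 0], [0, 0, 0, 0, 0, 0, 0]],
])

```text
time: 7.7
tool_pos: [0.5506, -0.2408, 0.1338]
tcp_rot: [3.132, 0.207, 0.004]
wrist_force: [-4.1, -1.4, 4.9]
width: 0.007
grip_force: 2.5
```

>>> play_rows([
  [[0, 0, 0, 0.01, 0, 0.04, 0], [0, 0, 0, 0, 0, 0, 0], [0, 0, 0, 0, 0, 0, 0]],
])

```text
time: 7.95
tool_pos: [0.5516, -0.2408, 0.1309]
tcp_rot: [3.132, 0.207, 0.004]
wrist_force: [-5.1, 0.2, 9.4]
width: -0.003
grip_force: 5.0
```

```bash
python3 - <<'E'
from h import *
s=bot.read_state();print(s["tool_pos"],s["wrist_force"])
c=vision.read_camera("side");cv2.imwrite("pics/s3.png",cv2.resize(c["image"][110:260,160:340,::-1],None,fx=4,fy=4,interpolation=2))
P=cloud(c);h=cv2.cvtColor(c["image"],cv2.COLOR_RGB2HSV)
E
```

```text
[ 0.55157359 -0.24076439  0.13086286] [-5.1465046   0.16662123  9.36901419]
```

View pics/s3.png

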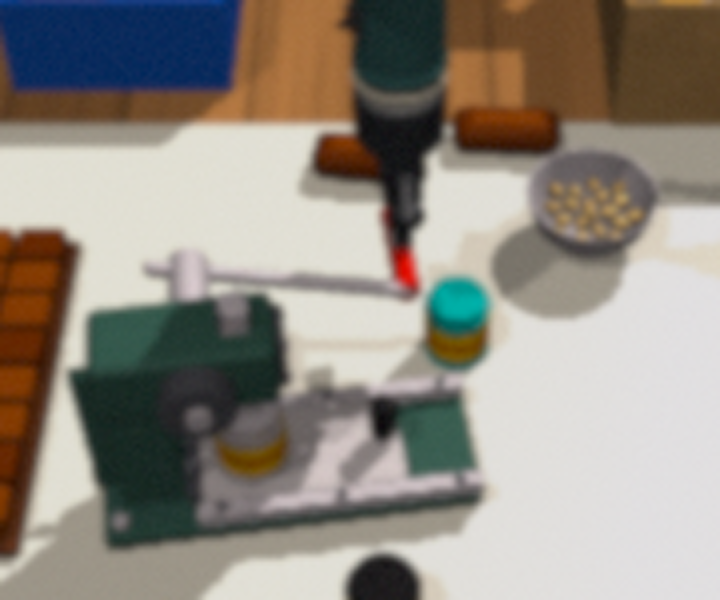

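The side crop shows the pad on the tin at (252,430) with the fingers on the red grip at (400,265). The force is rising, so I'll press on to the stop.

>>> play_rows([
  [[0, 0, 0, 0.01, 0, 0.06, 0], [0, 0, 0, 0, 0, 0, 0], [0, 0, 0, 0, 0, 0, 0]],
])

```text
time: 8.25
tool_pos: [0.5529, -0.2407, 0.1266]
tcp_rot: [3.132, 0.207, 0.005]
wrist_force: [-8.6, 0.9, 18.3]
width: 0.0
grip_force: 8.9
```

>>> play_rows([
  [[0, 0, 0, 0.01, 0, 0.06, 0], [0, 0, 0, 0, 0, 0, 0], [0, 0, 0, 0, 0, 0, 0]],
])

```text
time: 8.5
tool_pos: [0.5543, -0.2406, 0.1226]
tcp_rot: [3.132, 0.207, 0.006]
wrist_force: [-11.4, 3.4, 27.1]
width: 0.0
grip_force: 13.5
```

>>> play_rows([
  [[0, 0, 0, -0.02, 0, -0.05, 0], [0, 0, 0, -0.02, 0, -0.06, 0], [0, 0, 0, -0.02, 0, -0.06, 0], [0, 0, 0, -0.027, 0, -0.08, 0], [0, 0, 0, -0.02, 0, -0.08, 0]],
])

```text
time: 8.92
tool_pos: [0.5457, -0.2417, 0.1526]
tcp_rot: [3.131, 0.206, 0.015]
wrist_force: [2.7, -0.4, 4.3]
width: 0.002
grip_force: 2.4
```

>>> play_rows([
  [[0, 0, 0, -0.015, 0, -0.1, 0], [0, 0, 0, -0.01, 0, -0.1, 0], [0, 0, 0, -0.005, 0, -0.1, 0], [0, 0, 0, 0, 0, -0.1, 0]],
])

```text
time: 9.25
tool_pos: [0.5395, -0.2416, 0.19]
tcp_rot: [3.134, 0.206, 0.003]
wrist_force: [2.6, 0.6, 2.9]
width: 0.002
grip_force: 1.8
```

>>> play_rows([
  [[0, 0, 0, 0.015, 0, -0.1, 0], [0, 0, 0, 0.02, 0, -0.1, 0], [0, 0, 0, 0.023, 0, -0.1, 0], [0, 0, 0, 0.025, 0, -0.1, 0], [0, 0, 0, 0.027, 0, -0.1, 0]],
])

```text
time: 9.67
tool_pos: [0.5498, -0.2398, 0.2385]
tcp_rot: [-3.134, -0.206, 0.001]
wrist_force: [2.0, -0.3, 1.9]
width: -0.0
grip_force: 1.4
```

>>> play_rows([
  [[0, 0, 0, 0.034, 0, -0.1, 0], [0, 0, 0, 0.04, 0, -0.1, 0], [0, 0, 0, 0.047, 0, -0.1, 0]],
])

```text
time: 9.92
tool_pos: [0.5619, -0.238, 0.2686]
tcp_rot: [-3.134, -0.206, 0.001]
wrist_force: [1.7, 0.5, 1.8]
width: -0.003
grip_force: 1.1
```

>>> play_rows([
  [[0, 0, 0, 0.055, 0, -0.1, 0], [0, 0, 0, 0.06, 0, -0.1, 0], [0, 0, 0, 0.07, 0, -0.1, 0], [0, 0, 0, 0.065, 0, -0.08, 0], [0, 0, 0, 0.03, 0, -0.04, 0]],
])

```text
time: 10.33
tool_pos: [0.5909, -0.2346, 0.3116]
tcp_rot: [3.134, 0.207, 0.003]
wrist_force: [0.4, -0.1, 0.3]
width: -0.0
grip_force: 0.0
```

>>> play_rows([
  [[0, 0, 0, 0.02, 0, -0.04, 0], [0, 0, 0, 0, 0, -0.04, 0], [0, 0, 0, 0, 0, -0.04, 0]],
])

```text
time: 10.58
tool_pos: [0.5906, -0.2344, 0.3209]
tcp_rot: [-3.134, -0.206, 0.005]
wrist_force: [0.5, 0.4, 1.1]
width: 0.002
grip_force: 0.0
```

```bash
python3 - <<'E'
from h import *
s=bot.read_state();print(s["tool_pos"],s["wrist_force"])
for n in("side",):
    c=vision.read_camera(n);P=cloud(c);h=cv2.cvtColor(c["image"],cv2.COLOR_RGB2HSV)
    r=((h[...,0]<6)|(h[...,0]>174))&(h[...,1]>180)&(h[...,2]>120);r[:,:235]=0;r[:,265:]=0;r[:105]=0;r[190:]=0
    p=P[r];p=p[(p[:,2]>.1)&(p[:,2]<.4)];print(len(p),np.median(p,0),p.min(0),p.max(0))
E
```

```text
[ 0.5905614  -0.2343873   0.32086378] [0.48200234 0.35718069 1.14755108]
79 [ 0.58928127 -0.21338596  0.30780005] [ 0.57896254 -0.24663728  0.30170969] [ 0.60272492 -0.18357288  0.32068133]
```

>>> play_rows([
  [[0, 0, 0, -0.05, 0, -0.35, 0], [0, 0, 0, -0.171, -0.341, -0.2, 0], [0, 0, 0, -0.171, -0.341, 0, 0], [0, 0, 0, -0.171, -0.341, 0, 0], [0, 0, 0, -0.121, -0.341, 0, 60]],
])

```text
time: 11.05
tool_pos: [0.5046, -0.1086, 0.3764]
tcp_rot: [3.135, 0.204, -0.001]
wrist_force: [0.7, 0.6, 0.7]
width: 0.127
grip_force: 0.0
```

>>> play_rows([
  [[0, 0, 0, 0, 0, 0.4, 60], [0, 0, 0, 0, 0, 0.4, 60], [0, 0, 0, 0, 0, 0.4, 60], [0, 0, 0, 0, 0, 0.4, 60], [0, 0, 0, 0, 0, 0.4, 60]],
])

```text
time: 11.47
tool_pos: [0.5054, -0.1091, 0.1746]
tcp_rot: [3.135, 0.206, -0.0]
wrist_force: [0.4, -0.3, 0.3]
width: 0.706
grip_force: 0.0
```

>>> play_rows([
  [[0, 0, 0, 0, 0, 0.3, 60], [0, 0, 0, 0, 0, 0.2, 60], [0, 0, 0, 0, 0, 0, 60], [0, 0, 0, 0, 0, 0, 60]],
])

```text
time: 11.8
tool_pos: [0.5048, -0.109, 0.1249]
tcp_rot: [-3.134, -0.206, 0.006]
wrist_force: [-0.0, 0.2, 0.1]
width: 0.7
grip_force: 0.0
```

>>> play_rows([
  [[0, 0, 0, 0.325, -0.01, 0, 60], [0, 0, 0, 0.325, -0.01, 0, 60], [0, 0, 0, 0, 0, 0.3, 60], [0, 0, 0, 0, 0, 0.35, 60], [0, 0, 0, 0, 0, 0, 60]],
])

```text
time: 12.22
tool_pos: [0.568, -0.0981, 0.0578]
tcp_rot: [-3.133, -0.207, 0.011]
wrist_force: [-1.7, 0.8, -0.9]
width: 0.705
grip_force: 0.0
```

>>> play_rows([
  [[0, 0, 0, 0, 0, 0, 60], [0, 0, 0, 0, 0, 0, 10], [0, 0, 0, 0, 0, 0, 10], [0, 0, 0, 0, 0, 0, 10], [0, 0, 0, 0, 0, 0, 10]],
])

```text
time: 12.63
tool_pos: [0.5725, -0.0989, 0.0644]
tcp_rot: [3.134, 0.205, 0.007]
wrist_force: [-0.8, 1.2, 6.4]
width: 0.258
grip_force: 38.9
```

>>> play_rows([
  [[0, 0, 0, -0.05, 0, 0, 10], [0, 0, 0, -0.1, 0, 0, 10], [0, 0, 0, -0.13, 0, 0, 10], [0, 0, 0, -0.13, 0.01, 0, 10], [0, 0, 0, -0.13, 0, 0, 10]],
])

```text
time: 13.05
tool_pos: [0.5196, -0.107, 0.0644]
tcp_rot: [3.134, 0.205, 0.011]
wrist_force: [2.8, 2.6, 8.4]
width: 0.264
grip_force: 40.4
```

>>> play_rows([
  [[0, 0, 0, -0.13, 0, 0, 10], [0, 0, 0, -0.13, 0.01, 0, 10], [0, 0, 0, -0.12, 0, 0, 10], [0, 0, 0, -0.1, 0, 0, 10], [0, 0, 0, -0.05, 0, 0, 10]],
])

```text
time: 13.47
tool_pos: [0.4664, -0.1151, 0.0644]
tcp_rot: [3.134, 0.205, 0.009]
wrist_force: [2.0, 3.8, 8.3]
width: 0.263
grip_force: 40.5
```

>>> play_rows([
  [[0, 0, 0, -0.03, 0, 0, 10], [0, 0, 0, -0.03, 0, 0, 10], [0, 0, 0, -0.02, 0, 0, 10], [0, 0, 0, 0, 0, 0, 10]],
])

```text
time: 13.8
tool_pos: [0.4637, -0.1156, 0.0646]
tcp_rot: [3.134, 0.202, 0.026]
wrist_force: [16.2, 8.2, -3.2]
width: 0.263
grip_force: 39.8
```

>>> play_rows([
  [[0, 0, 0, 0.02, 0, 0, 60], [0, 0, 0, 0, 0, 0, 60], [0, 0, 0, 0, 0, 0, 60], [0, 0, 0, 0, 0, 0, 60], [0, 0, 0, 0, 0, -0.2, 60]],
])

```text
time: 14.22
tool_pos: [0.4546, -0.1146, 0.0777]
tcp_rot: [-3.132, -0.206, 0.013]
wrist_force: [-1.2, -0.2, -0.6]
width: 0.703
grip_force: 0.0
```

>>> play_rows([
  [[0, 0, 0, 0, 0, -0.3, 85], [0, 0, 0, 0, 0, -0.4, 85], [0, 0, 0, 0, 0, -0.2, 85], [0, 0, 0, 0, 0, 0, 85], [0, 0, 0, 0, 0, 0, 85]],
])

```text
time: 14.63
tool_pos: [0.4595, -0.116, 0.1727]
tcp_rot: [3.134, 0.206, 0.004]
wrist_force: [0.3, -0.9, 0.4]
width: 0.995
grip_force: 0.0
```

```bash
python3 - <<'E'
from h import *
s=bot.read_state();print(s["tool_pos"],s["tcp_rot"])
for n in("side","wrist"):
    c=vision.read_camera(n);P=cloud(c);h=cv2.cvtColor(c["image"],cv2.COLOR_RGB2HSV)
    m=(h[...,0]>14)&(h[...,0]<28)&(h[...,1]>120)&(h[...,2]>110)
    w=m&(np.hypot(P[...,0]-.567,P[...,1]+.0985)<.045)
    z=np.percentile(P[w][:,2],85);q=P[w];q=q[abs(q[:,2]-z)<.006]
    print(n,w.sum(),z,(q[:,:2].max(0)+q[:,:2].min(0))/2,cv2.minEnclosingCircle(q[:,:2].astype(np.float32)))
    save(c,f"pics/{n}5.png")
c=vision.read_camera("top")
C=np.array([ray(c,p,.022) for p in [(130.2,143.6),(196.1,164.1),(179.1,220.9),(112.7,201.6)]]);print(C,C.mean(0))
E
```

```text
[ 0.45952558 -0.11601856  0.17274522] [3.13354557 0.20568495 0.0042349 ]
side 207 0.09301906329963276 [ 0.56826592 -0.09965951] ((0.5674323439598083, -0.09956962615251541), 0.026033446192741394)
wrist 5462 0.09401084473856633 [ 0.56509148 -0.10057632] ((0.5676242709159851, -0.1006905660033226), 0.027189070358872414)
[[0.70738928 0.42837638 0.022     ]
 [0.63155656 0.17383712 0.022     ]
 [0.41473436 0.23251157 0.022     ]
 [0.48431896 0.4860733  0.022     ]] [0.55949979 0.33019959 0.022     ]
```

View pics/wrist5.png

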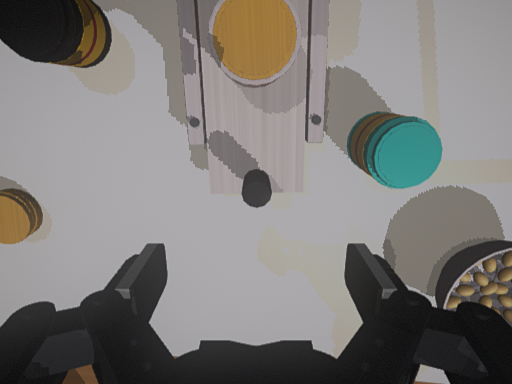

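The wrist view shows the lid flush at (255,38), measured top z 0.093, and the plate back out with its knob at (257,187).

>>> play_rows([
  [[0, 0, 0, 0.36, -0.006, 0, 85], [0, 0, 0, 0.36, -0.006, 0, 85], [0, 0, 0, 0.36, -0.006, 0, 85], [0, 0, 0, 0, 0, 0, 85], [0, 0, 0, 0, 0, 0.3, 85]],
])

```text
time: 15.2
tool_pos: [0.5709, -0.1001, 0.1447]
tcp_rot: [3.132, 0.208, 0.012]
wrist_force: [1.2, -0.2, 1.5]
width: 0.997
grip_force: 0.0
```

>>> play_rows([
  [[0, 0, 0, 0, 0, 0.3, 85], [0, 0, 0, 0, 0, 0.3, 85], [0, 0, 0, 0, 0, 0.2, 85], [0, 0, 0, 0, 0, 0.05, 85], [0, 0, 0, 0, 0, 0, 85]],
])

```text
time: 15.62
tool_pos: [0.5622, -0.0989, 0.0526]
tcp_rot: [-3.133, -0.206, 0.012]
wrist_force: [0.7, -0.8, 0.4]
width: 0.993
grip_force: 0.0
```

>>> play_rows([
  [[0, 0, 0, 0.02, 0.01, 0, 85], [0, 0, 0, 0, 0, 0, 85], [0, 0, 0, 0, 0, 0, 50]],
], newtons=35)

```text
time: 15.87
tool_pos: [0.5696, -0.1008, 0.0584]
tcp_rot: [3.134, 0.206, 0.006]
wrist_force: [1.0, 0.2, 0.2]
width: 0.881
grip_force: 0.0
```

>>> play_rows([
  [[0, 0, 0, 0, 0, 0, 50], [0, 0, 0, 0, 0, 0, 50], [0, 0, 0, 0, 0, 0, 50], [0, 0, 0, 0, 0, 0, 50]],
])

```text
time: 16.2
tool_pos: [0.5692, -0.1006, 0.0583]
tcp_rot: [3.134, 0.206, 0.005]
wrist_force: [-0.8, 0.4, 5.3]
width: 0.69
grip_force: 38.1
```

>>> play_rows([
  [[0, 0, 0, 0, 0, -0.06, 50], [0, 0, 0, 0, 0, -0.15, 50], [0, 0, 0, 0, 0, -0.3, 50], [0, 0, 0, 0, 0, -0.3, 50], [0, 0, 0, 0, 0, -0.25, 50]],
])

```text
time: 16.62
tool_pos: [0.5674, -0.1002, 0.1637]
tcp_rot: [-3.135, -0.206, 0.001]
wrist_force: [1.3, -0.2, -2.6]
width: 0.687
grip_force: 38.5
```

>>> play_rows([
  [[0, 0, 0, 0, 0, 0, 50], [0, 0, 0, 0, -0.15, 0, 50], [0, 0, 0, 0, -0.25, 0, 50], [0, 0, 0, 0, -0.38, 0, 50], [0, 0, 0, 0, -0.38, 0, 50]],
])

```text
time: 17.03
tool_pos: [0.5505, 0.0157, 0.16]
tcp_rot: [-3.134, -0.202, 0.006]
wrist_force: [1.2, -0.1, -1.5]
width: 0.694
grip_force: 38.6
```

>>> play_rows([
  [[0, 0, 0, 0, -0.38, 0, 50], [0, 0, 0, 0, -0.38, 0, 50], [0, 0, 0, 0, -0.38, 0, 50], [0, 0, 0, 0, -0.38, 0, 50]],
])

```text
time: 17.37
tool_pos: [0.53, 0.1672, 0.1599]
tcp_rot: [3.134, 0.206, -0.007]
wrist_force: [1.1, 0.3, -1.3]
width: 0.689
grip_force: 38.6
```

>>> play_rows([
  [[0, 0, 0, 0.01, -0.38, 0, 50], [0, 0, 0, 0.01, -0.38, 0, 50], [0, 0, 0, 0, -0.38, 0, 50], [0, 0, 0, 0, -0.25, 0, 50], [0, 0, 0, 0, -0.12, 0, 50]],
])

```text
time: 17.78
tool_pos: [0.5121, 0.3185, 0.1598]
tcp_rot: [3.134, 0.211, -0.006]
wrist_force: [-0.1, -0.8, -2.2]
width: 0.692
grip_force: 38.7
```

>>> play_rows([
  [[0, 0, 0, 0, -0.1, 0, 50], [0, 0, 0, 0, 0, 0, 50], [0, 0, 0, 0, 0, 0, 50], [0, 0, 0, 0, 0, 0, 50]],
])

```text
time: 18.12
tool_pos: [0.5135, 0.3238, 0.1617]
tcp_rot: [3.134, 0.204, -0.002]
wrist_force: [0.2, 0.3, -3.5]
width: 0.693
grip_force: 38.7
```

```bash
python3 - <<'E'
from h import *
s=bot.read_state();print(s["tool_pos"],s["tcp_rot"],s["q"])
c=vision.read_camera("side");cv2.imwrite("pics/s6.png",cv2.resize(c["image"][240:384,150:350,::-1],None,fx=4,fy=4,interpolation=2))
E
```

```text
[0.51351579 0.32377072 0.16172161] [ 3.13374576e+00  2.04458354e-01 -1.59130792e-03] [ 5.21867384e-01  1.89985941e-01  1.82615800e+00 -6.81526068e-04
  1.12688039e+00  1.96265338e+00]
```

View pics/s6.png

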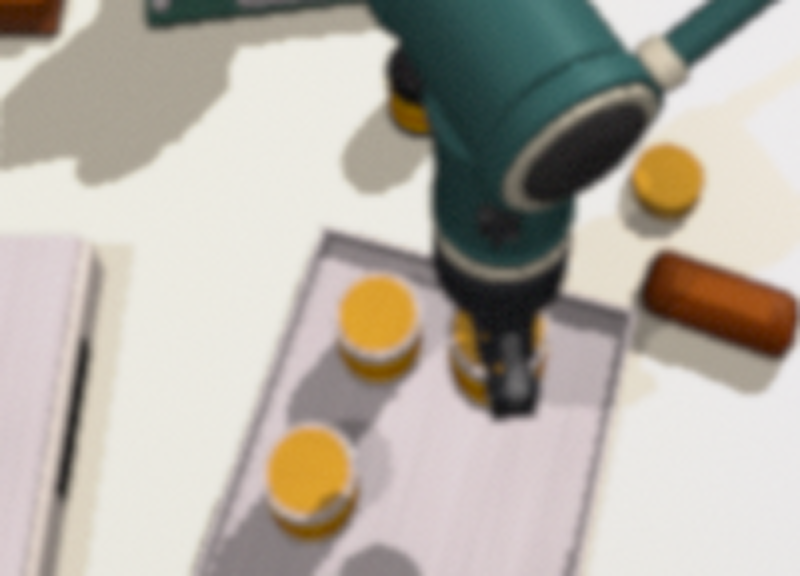

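The side crop shows the tin held upright at (500,350) above the tray, clear of the finished tins at (378,330) and (312,480).

>>> play_rows([
  [[0, 0, 0, 0.02, -0.21, 0, 50], [0, 0, 0, 0, 0, 0.2, 50], [0, 0, 0, 0, 0, 0.3, 50], [0, 0, 0, 0, 0, 0.3, 50], [0, 0, 0, 0, 0, 0.2, 50]],
])

```text
time: 18.58
tool_pos: [0.5122, 0.3442, 0.06]
tcp_rot: [3.134, 0.203, -0.003]
wrist_force: [-0.2, -0.8, -1.8]
width: 0.69
grip_force: 38.8
```

>>> play_rows([
  [[0, 0, 0, 0, 0, 0.1, 50], [0, 0, 0, 0, 0, 0.06, 50], [0, 0, 0, 0, 0, 0.03, 50], [0, 0, 0, 0, 0, 0, 50], [0, 0, 0, 0, 0, 0, 50]],
])

```text
time: 19.0
tool_pos: [0.5142, 0.3468, 0.0449]
tcp_rot: [-3.134, -0.205, -0.004]
wrist_force: [0.1, 1.1, -2.9]
width: 0.693
grip_force: 38.8
```

>>> play_rows([
  [[0, 0, 0, 0, 0, 0.05, 50], [0, 0, 0, 0, 0, 0.05, 50], [0, 0, 0, 0, 0, 0.02, 50], [0, 0, 0, 0, 0, 0, 50], [0, 0, 0, 0, 0, 0, 50]],
])

```text
time: 19.42
tool_pos: [0.5126, 0.3462, 0.0311]
tcp_rot: [3.135, 0.206, -0.001]
wrist_force: [-0.4, 1.0, -1.9]
width: 0.694
grip_force: 38.8
```

>>> play_rows([
  [[0, 0, 0, 0, 0, 0.02, 50], [0, 0, 0, 0, 0, 0, 50], [0, 0, 0, 0, 0, 0, 50]],
])

```text
time: 19.67
tool_pos: [0.5131, 0.3466, 0.0303]
tcp_rot: [-3.135, -0.206, -0.001]
wrist_force: [-3.2, -0.1, 4.7]
width: 0.693
grip_force: 39.1
```

Contact with the tray floor. I'll release and lift away.

>>> play_rows([
  [[0, 0, 0, 0, 0, 0, 85], [0, 0, 0, 0, 0, 0, 85], [0, 0, 0, 0, 0, 0, 85], [0, 0, 0, 0, 0, 0, 85], [0, 0, 0, 0, 0, -0.1, 85]],
])

```text
time: 20.08
tool_pos: [0.5113, 0.3453, 0.0373]
tcp_rot: [3.133, 0.206, -0.006]
wrist_force: [-0.9, 0.1, 0.3]
width: 0.992
grip_force: 0.0
```

>>> play_rows([
  [[0, 0, 0, 0, 0, -0.25, 85], [0, 0, 0, 0, 0, -0.35, 85], [0, 0, 0, 0, 0, -0.35, 85], [0, 0, 0, 0, 0, -0.3, 85], [0, 0, 0, 0, 0, -0.1, 85]],
])

```text
time: 20.5
tool_pos: [0.5158, 0.3482, 0.1814]
tcp_rot: [-3.13, -0.206, -0.014]
wrist_force: [1.7, 0.4, 2.3]
width: 0.994
grip_force: 0.0
```

>>> play_rows([
  [[0, 0, 0, 0, 0, 0, 85], [0, 0, 0, 0, 0, 0, 85], [0, 0, 0, 0, 0, 0, 85]],
])

```text
time: 20.75
tool_pos: [0.5116, 0.3455, 0.1722]
tcp_rot: [3.133, 0.206, -0.005]
wrist_force: [-0.7, -0.6, -0.6]
width: 0.998
grip_force: 0.0
```

```bash
python3 - <<'E'
from h import *
s=bot.read_state();print(s["time"],s["tool_pos"],s["wrist_force"])
c=vision.read_camera("side");save(c,"pics/s7.png")
E
```

```text
20.75 [0.51160348 0.34553744 0.17215932] [-0.70715081 -0.62597742 -0.58990499]
```

View pics/s7.png

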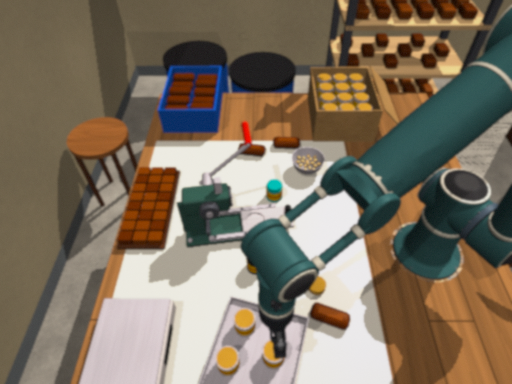

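The tin stands upright in the tray at (272,355). The finished tins at (245,320) and (228,358) haven't moved, and the lever is up at (246,130).

```bash
python3 -c "
from workcell import bot
print(bot.finish_job())"
```

```text
the job is handed in; nothing more can be done
None
```

The tin is closed and standing upright on the tray floor, with the lever back at rest and the plate fully out; I handed the job in at 20.8 s, and the hand-in call gave no verdict.

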